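# Close the tub of speaker parts with the lid that snaps on

### The job

Close the open parts tub so that nothing gets lost: only one of the three look-alike grey lids belongs to it, so try them on until you find the one that snaps on, and leave it snapped fully home, level all round. Leave the other two lids lying flat on the table, bar up, and do not disturb the loudspeaker, the tester or the screwdriver.

Things in the scene. Friction and masses are not known exactly. Their poses are not given: they have to be found in the camera images.
- tub_rim (a point): centre of the mouth of an open white parts tub, at the height of its hard rim, 62 mm above the table. Rim 121 x 91 mm outside, mouth 110 x 80 mm; long axis x, z up; a half turn makes no difference. The tub stays put on the table. A springy dark rubber seal stands 4 mm above the rim all round; pressing it flat takes about 8 N. The parts inside stay well below the lid
- snap1_mid (a point): middle of the springy snap ridge inside the tub's +x short wall, 12 mm below the rim: 40 mm long, it stands 4 mm into the mouth. To pass both ridges at once takes about 10 to 20 N pressed on the middle of the lid; less if first one end of the lid is pressed and then the other
- snap2_mid (a point): middle of the like snap ridge inside the tub's -x short wall
- lid_a_grip (a point): grip point in the pull bar of a loose grey lid. Plate 124 x 94 x 4 mm; on it a bar 70 long (along x), 16 wide, 26 high; this point lies on its mid-line, 5 mm below its top, 25 mm above the plate's underside. Under the plate a lip 20 mm deep, on which the lid lies (point 45 mm above the table). z up; 90 to 140 g. Any of the three may be the right lid: they differ only in the lip
- lid_b_grip (a point): like grip point of the second grey lid, seen from above the same as the first, same sizes and axes. Of the three lids one has too large a lip: it stops on the seal with the plate about 20 mm too high. One has too small a lip: it drops in until the plate lies on the seal, can be pressed down, but springs up again to 4 mm above the rim and lifts off with no resistance
- lid_c_grip (a point): like grip point of the third grey lid, same sizes and axes. The right lid, whichever it is, has 1.5 mm to spare per side in the mouth; its foot tapers by 3 mm, so off centre it may catch with the plate about 15 mm above the rim and needs a nudge. It meets the snap ridges at about 7 mm. Once clicked the plate stays within 1 mm of the rim and holds against a pull of 8 N
- driver_mid (a point): bystander: a bare loudspeaker driver standing on its magnet, 102 mm in diameter and 51 mm high; the point is on its axis half-way up
- tester_mid (a point): bystander: a yellow and black hand-held tester lying flat, 145 x 78 x 36 mm, long axis x; the point is its centre
- screwdriver_grip (a point): bystander: a screwdriver 200 mm long lying on the table; the point is on its handle
Not all that is in view belongs to the job. What is shaped like the part that bears lid_c_grip but orange is not meant. What is shaped like the part that bears lid_a_grip but pink is not meant.

How it is judged (in metres and radians):
At the end, for the whole second after the job is handed in: One lid is snapped on and released: plate less than 2 mm above the rim, level within 0.025 rad, centred within 6 mm, long axis along the tub's within 0.1 rad. The other two lids lie flat on the table, bar up (grip point 41 to 49 mm above it, level within 0.05 rad) (((z of lid_a_grip in the frame of tub_rim between 0.023 and 0.027 m and horizontal distance between lid_a_grip and tub_rim below 0.006 m and angle between the x axis of lid_a_grip and the x axis of tub_rim, either way round below 0.1 rad and angle between lid_a_grip's own z axis and vertical below 0.025 rad and height (world z) of lid_b_grip between 0.041 and 0.049 m and angle between each of lid_b_grip, lid_c_grip's own z axis and vertical below 0.05 rad and height (world z) of lid_c_grip between 0.041 and 0.049 m) or (z of lid_b_grip in the frame of tub_rim between 0.023 and 0.027 m and horizontal distance between lid_b_grip and tub_rim below 0.006 m and angle between the x axis of lid_b_grip and the x axis of tub_rim, either way round below 0.1 rad and angle between lid_b_grip's own z axis and vertical below 0.025 rad and height (world z) of lid_a_grip between 0.041 and 0.049 m and angle between each of lid_a_grip, lid_c_grip's own z axis and vertical below 0.05 rad and height (world z) of lid_c_grip between 0.041 and 0.049 m) or (z of lid_c_grip in the frame of tub_rim between 0.023 and 0.027 m and horizontal distance between lid_c_grip and tub_rim below 0.006 m and angle between the x axis of lid_c_grip and the x axis of tub_rim, either way round below 0.1 rad and angle between lid_c_grip's own z axis and vertical below 0.025 rad and height (world z) of lid_a_grip between 0.041 and 0.049 m and angle between each of lid_a_grip, lid_b_grip's own z axis and vertical below 0.05 rad and height (world z) of lid_b_grip between 0.041 and 0.049 m))); the robot touches nothing.
It fails at once if the loudspeaker is moved by more than 15 mm (distance of driver_mid from where it was at the start of the episode above 0.015 m).
It fails at once if the tester is moved by more than 15 mm (distance of tester_mid from where it was at the start of the episode above 0.015 m).
It fails at once if the screwdriver is moved by more than 15 mm (distance of screwdriver_grip from where it was at the start of the episode above 0.015 m).
It also fails if it takes over 72 s, if anything falls off the work surface, if the arm or the gripper's body presses on something with over 40 N, if the wrist force passes 120 N, or if a joint passes its speed limit or range.

### The arm

A 6-joint arm with a two-finger parallel gripper is mounted at the origin on the work surface. World frame = base frame: x ahead of the robot, y to its left, z up, the work surface at z = 0. Lengths are in m, angles in degrees, forces in N, time in s.
With the tool pointing down it reaches from about 0.35 to 0.875 m from the base axis. Payload 4.2 kg.
Tool frame: the origin (TCP) lies at the very end of the fingers, on their centre line; the grasp point (between the pads) lies 19 mm behind it; z points along the fingers, x is the direction in which the jaws open and shut, and the axes are right-handed (so a half turn about z gives the same grasp; the last joint's range is limited). The gripper opens to 87 mm and grips with 3 to 60 N. Pads are 19 mm wide; open, the fingers measure 117 mm over their backs; the gripper's body (75 mm by 190 mm) begins 51 mm behind the grasp point.
Start: joints at [86.666, 22.042, 0.453, 0, -68.411, -14.817], TCP at [0.195, 0.594, 0.223] pointing down, gripper open.
Joint ranges: [-179.83, 179.83], [-69.29, 118.12], [-61.27, 80.66], [-181.25, 117.63], [-171.15, -9.14], [-177.46, 177.46]. Speed limits (degrees/s): [159.86, 159.86, 180, 180, 180, 180].

### API

Orientations are given as a 3x3 rotation matrix whose columns are the frame's x, y, z axes.
In Python, from station import r gives the robot as it stands.
- The arm moves only by the shell command python3 -m jog 'ROWS' [OPENING]. ROWS is JSON, a list of rows, each a list of 2 entries, a list of its own where there are three numbers: the shift along the tool's x, y, z in m, then the turn, a rotation vector about the tool's x, y, z in units of 5 degrees (1.0 is 5 degrees). A call has exactly 10 rows; each row is the pose to reach, as a shift and turn from the pose commanded when the call began, along the tool's axes at that moment; what a row does not reach only later rows make up. A row lasts 1/12 s, in which the tool goes at most 41.7 mm and 7.16 degrees, less where a joint would pass 70% of its speed; a pose out of reach is approached as far as the arm can. A call with a gripper value outside its range is refused whole. OPENING is the finger opening in m, from 0 to 0.087, set as the call begins (- or left out, the last holds). The fingers move at their own pace and stop on an object; the grip force is fixed at half the most. Time passes only in rows, so rows that repeat a pose let the fingers close, or fill a call up. It gives the time, the measured TCP pose, the force and the opening at its end, in the units of the state.
- r.sense(): the state, without advancing time (a new reading comes with each control period).
- r.capture(name): name is "scene" or "top" or "wrist"; returns (picture, depth): 384x512x3 uint8, blue, green, red; 384x512 float32, m along the optical axis (not along the pixel's ray), 0 where there is no reading.
- r.calibration(name): a dict with "fx", "fy", "cx", "cy" (pixels), "R" (3x3) and "t" (3): a world point X has camera coordinates R X + t; the wrist camera has in their place "tool_from_camera" (4x4, takes a point from camera to tool coordinates, whose origin is the TCP and whose axes are the tool frame's). Camera axes: x right, y down, z forward; pixel columns grow to the right and rows downward; lengths in m; the calibration is good to about 2 mm. A picture is of the moment at which its call begins: read the wrist's pose just before it. calibration takes no time and is no camera call.
- r.finish_job(): hands the job in, once; it reports no verdict.
Trained networks look in the newest picture that a camera, given by its name, has taken for a name from the list of things; names that differ only in an ending like _2 or _b are one class to them, and where a whole thing is asked for, a point or a joint stands for the part that bears it (a point fixed in the world has none). Each returns a list of dicts, best first, with "confidence" (0 to 1); they miss things now and then, are a little off and sometimes report something else, mostly with a low value. They report only what shows in the picture. A call takes as long as a camera call. They do not tell look-alikes from the thing itself.
- r.cut_out(query, camera): "region" (384x512 bool, what is visible of it) and "uv" ([column, row] in pixels, amid what is visible of it).
The state is a dict: "time_s": time; "joints": joint angles; "joint_velocities": joint speeds; "effort": joint torques, N m; "tcp_pos": TCP position; "ee_rot": TCP orientation; "wrist_force": force on the tool from outside, world axes, zero at the start; "moment": the same for the moment, N m; "gripper_width": opening from 0.0 (shut) to 1.0 (fully open).
Only numpy, scipy, OpenCV 4.12 (cv2) and the standard library are available. Lean on these libraries where they do the work, as an engineer would, in place of code of your own. Each camera call takes 0.05 s, during which the arm holds its last target.

## Working session

There is one attempt and no reset: what is moved stays moved. The work goes in short steps, Python scripts to look and compute and a shell command to move; the robot and the scene stay as the last step left them, time stands still between calls to the robot, and variables do not carry over. Pictures are saved under pics/ and viewed, and the job is handed in when it is done.

```bash
ls; mkdir -p pics; python3 - <<'E'
from station import r
import cv2,numpy as np
s=r.sense(); print(s)
for n in ("scene","top","wrist"):
    im,d=r.capture(n); cv2.imwrite(f"pics/{n}0.png",im); np.save(f"{n}0.npy",d)
    c=r.calibration(n); print(n,{k:np.round(v,3).tolist() for k,v in c.items()})
E
```

```text
pics
{'time_s': 0.0, 'joints': array([ 8.66651445e+01,  2.20898989e+01,  3.79836533e-01, -2.82832479e-02,
       -6.84101411e+01, -1.48147801e+01]), 'joint_velocities': array([ 0.01967981,  0.02768427,  0.02909751, -0.03010901,  0.01229756,
       -0.06272041]), 'effort': array([ 3.68909980e-05, -3.90659630e+01,  1.87404370e+01,  4.21958864e+00,
        1.10141945e-02, -1.93395322e-04]), 'tcp_pos': array([0.19450382, 0.59333562, 0.2214709 ]), 'ee_rot': array([[-3.11672179e-01, -9.50189516e-01, -5.80263712e-04],
       [-9.50187271e-01,  3.11672705e-01, -2.06765020e-03],
       [ 2.14551190e-03, -9.30698503e-05, -9.99997694e-01]]), 'wrist_force': array([ 0.11030555, -0.84941321, -0.6168219 ]), 'moment': array([ 0.0238223 ,  0.02408595, -0.0180555 ]), 'gripper_width': 1.000726108396487}
scene {'fx': 359.592, 'fy': 359.592, 'cx': 262.725, 'cy': 198.918, 'R': [[0.855, 0.518, 0.022], [0.28, -0.427, -0.86], [-0.436, 0.741, -0.51]], 't': [-0.523, -0.043, 1.271]}
top {'fx': 388.884, 'fy': 388.884, 'cx': 260.158, 'cy': 191.4, 'R': [[-0.064, -0.998, -0.005], [-0.975, 0.064, -0.213], [0.213, -0.008, -0.977]], 't': [0.121, 0.528, 1.403]}
wrist {'fx': 338.258, 'fy': 338.258, 'cx': 257.06, 'cy': 192.704, 'tool_from_camera': [[1.0, 0.001, 0.0, 0.0], [-0.001, 0.958, 0.285, -0.077], [0.0, -0.285, 0.958, -0.161], [0.0, 0.0, 0.0, 1.0]]}
```

View pics/scene0.png

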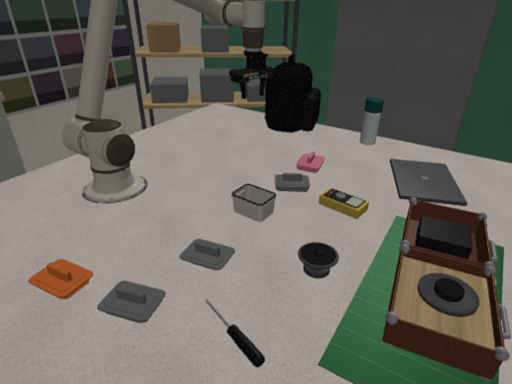

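View pics/top0.png

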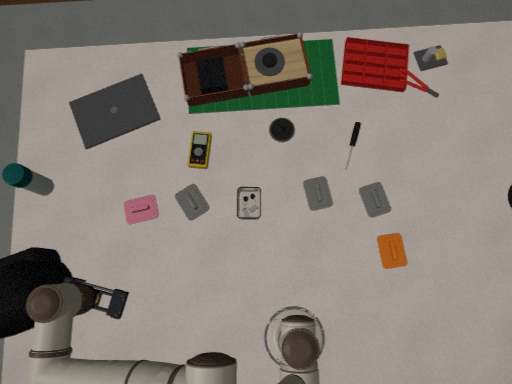

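View pics/wrist0.png

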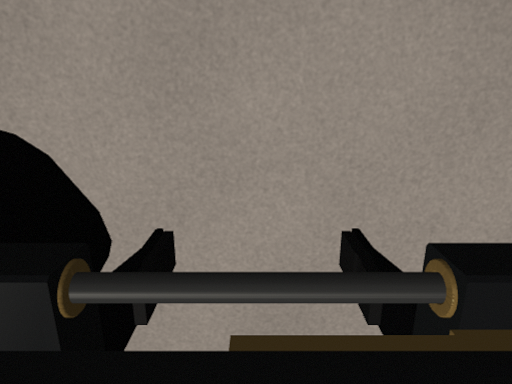

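Scene shows grey lids at (208,252), (132,300), (292,182), and the tub at (254,201). In the top picture the grey lids are at (192,202), (318,193) and (375,199), the tub is at (249,203), and the decoys are pink (141,209) and orange (392,251). I'll measure from the top camera first.

```bash
cat > h.py <<'E'
from station import r
import cv2,numpy as np
from scipy.spatial.transform import Rotation as Ro
def world(cam,uv,z_d,s=None):
    c=r.calibration(cam); uv=np.atleast_2d(uv).astype(float); z=np.asarray(z_d,float).reshape(-1)
    p=np.c_[(uv[:,0]-c["cx"])/c["fx"]*z,(uv[:,1]-c["cy"])/c["fy"]*z,z]
    if "R" in c: return (p-np.array(c["t"]))@np.array(c["R"])
    T=np.array(c["tool_from_camera"]); q=p@T[:3,:3].T+T[:3,3]
    return q@s["ee_rot"].T+s["tcp_pos"]
def cloud(cam,reg,d,s=None):
    v,u=np.nonzero(reg&(d>0)); return world(cam,np.c_[u,v],d[v,u],s)
def shift(target,s):  # tool-frame shift to reach world target (TCP)
    return s["ee_rot"].T@(np.array(target)-s["tcp_pos"])
def rect(P,zlo,zhi):
    Q=P[(P[:,2]>zlo)&(P[:,2]<zhi)]
    (cx,cy),(w,h),a=cv2.minAreaRect(Q[:,:2].astype(np.float32)*1000)
    if w<h: w,h=h,w; a+=90
    a=(a+90)%180-90
    return (round(cx/1000,4),round(cy/1000,4)),(round(w,1),round(h,1)),round(a,1),len(Q)
E
python3 - <<'E'
from h import *
im,d=r.capture("top")
for q in ["lid_a_grip","tub_rim","driver_mid","tester_mid","screwdriver_grip"]:
    for o in r.cut_out(q,"top"):
        P=cloud("top",o["region"],d)
        print(q,round(o["confidence"],2),np.round(o["uv"],0),o["region"].sum(),np.median(P,0).round(3) if len(P) else None, P.max(0).round(3),P.min(0).round(3))
        if q=="lid_a_grip": print("   ",rect(P,0.01,0.06),rect(P,0.038,.06))
g=d[203-25:203+25,249-25:249+25]; m=np.zeros(d.shape,bool); m[203-25:203+25,249-25:249+25]=1
P=cloud("top",m,d); print("tub",rect(P,0.04,0.08)); print(np.percentile(P[P[:,2]>.04][:,2],[5,50,95]))
E
```

```text
lid_a_grip 0.85 [141. 209.] 769 [0.5   0.544 0.025] [0.556 0.616 0.057] [ 0.451  0.48  -0.002]
    ((0.5031, 0.545), (124.1, 93.8), -80.1, 762) ((0.503, 0.5444), (69.6, 17.3), -79.0, 87)
lid_a_grip 0.71 [194. 204.] 797 [0.518 0.348 0.025] [0.595 0.414 0.057] [ 0.448  0.284 -0.006]
    ((0.5193, 0.3492), (124.3, 93.8), 29.8, 768) ((0.5185, 0.3488), (68.4, 15.9), 29.5, 81)
tub_rim 0.92 [247. 203.] 790 [0.503 0.133 0.009] [0.556 0.182 0.075] [ 0.433  0.084 -0.005]
driver_mid 0.6 [280. 133.] 435 [ 0.777 -0.012  0.053] [0.822 0.034 0.062] [ 0.733 -0.058  0.043]
tester_mid 0.93 [199. 152.] 758 [0.72  0.312 0.035] [0.802 0.36  0.048] [ 0.651  0.266 -0.   ]
screwdriver_grip 0.48 [355. 134.] 150 [ 0.754 -0.305  0.023] [ 0.802 -0.283  0.034] [ 0.703 -0.33   0.   ]
screwdriver_grip 0.38 [374. 201.] 752 [ 0.484 -0.346  0.026] [ 0.557 -0.291  0.058] [ 0.418 -0.403 -0.006]
tub ((0.4944, 0.1313), (120.2, 90.1), -3.7, 212)
[0.05123245 0.06355912 0.06926088]
```

```bash
python3 - <<'E'
from h import *
im,d=r.capture("top")
def blob(u,v,h=30,l=.008):
    m=np.zeros(d.shape,bool); m[v-h:v+h,u-h:u+h]=1
    return cloud("top",m,d)
for n,u,v in (("L1",192,202),("L2",318,193),("L3",375,199)):
    P=blob(u,v); print(n,rect(P,.013,.06),rect(P,.038,.06),np.percentile(P[P[:,2]>.013][:,2],[5,50,95]).round(4),"table",np.median(P[P[:,2]<.01][:,2]).round(4))
P=blob(249,203); print("tub",rect(P,.055,.08))
im2=np.vstack([cv2.resize(im[160:280,120:300],None,fx=3,fy=3),])
cv2.imwrite("pics/crop1.png",np.vstack([cv2.resize(im[165:260,130:280],None,fx=4,fy=3),cv2.resize(im[165:260,280:430],None,fx=4,fy=3)]))
ds,_=0,0
im,d=r.capture("scene")
def blob2(u,v,h=34):
    m=np.zeros(d.shape,bool); m[v-h:v+h,u-h:u+h]=1
    return cloud("scene",m,d)
for n,u,v in (("L1",292,182),("L2",208,252),("L3",132,300)):
    P=blob2(u,v); print(n,rect(P,.015,.06),rect(P,.038,.06))
E
```

```text
L1 ((0.5328, 0.3569), (154.7, 93.9), 29.5, 771) ((0.5194, 0.3493), (67.4, 16.0), 29.5, 79) [0.0195 0.0253 0.0499] table -0.0
L2 ((0.5384, -0.1828), (210.2, 132.2), -71.0, 769) ((0.5212, -0.1339), (68.8, 17.1), 9.3, 85) [0.0195 0.0253 0.0502] table 0.0002
L3 ((0.4895, -0.3738), (148.2, 123.4), -75.5, 776) ((0.4825, -0.3471), (69.1, 17.4), 14.4, 93) [0.0198 0.0256 0.0497] table 0.0002
tub ((0.4945, 0.1312), (118.6, 89.9), -3.7, 189)
L1 ((0.5562, 0.3539), (524.0, 209.1), -78.6, 1205) ((0.5765, 0.3292), (491.3, 179.1), 89.4, 315)
L2 ((0.5208, -0.1327), (124.9, 95.9), 8.9, 1124) ((0.5214, -0.1326), (70.3, 17.3), 7.6, 188)
L3 ((0.4822, -0.3464), (125.0, 95.0), 14.0, 1814) ((0.4836, -0.347), (69.7, 17.5), 14.8, 275)
```

View pics/crop1.png

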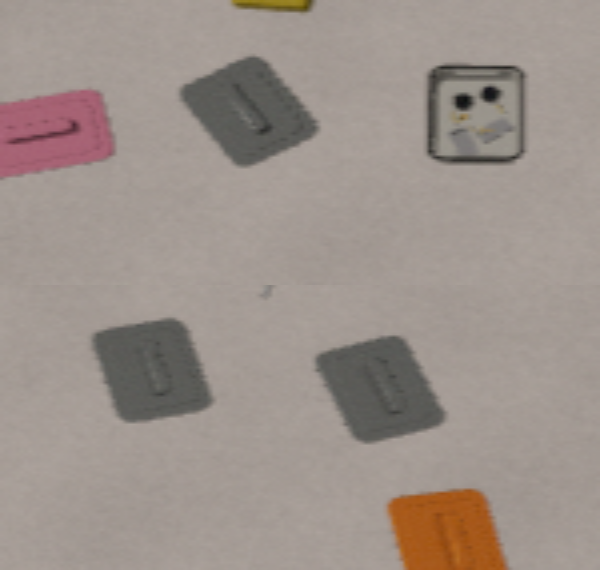

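L1 is at (0.519,0.349) with yaw 29.6°, L2 at (0.521,-0.133) with yaw 9°, and L3 at (0.4825,-0.347) with yaw 14.3°. The tub is at (0.4945,0.131) with yaw -3.7°. The sizes match the description: plates measure 124x94 and bar tops sit at 0.050. The look-alikes are pink (141,209) and orange (392,251), and I rule both out by colour. I'll start with L1, top pixel (192,202), which is grey in the crop.

```bash
cat >> h.py <<'E'
def plan(target,lidyaw):
    """tool shift and turn units for TCP target with jaws across the lid's bar (lid yaw deg)"""
    s=r.sense(); R=s["ee_rot"]
    best=None
    for k in (90,-90):
        a=np.radians(lidyaw+k); x=np.array([np.cos(a),np.sin(a),0]); z=np.array([0,0,-1.]); Rt=np.c_[x,np.cross(z,x),z]
        rv=Ro.from_matrix(R.T@Rt).as_rotvec(degrees=True)
        if best is None or np.linalg.norm(rv)<np.linalg.norm(best): best=rv
    print("t",round(s["time_s"],2),"tcp",s["tcp_pos"].round(4),"F",np.round(s["wrist_force"],1),"j6",s["joints"][5].round(1))
    print("shift",shift(target,s).round(4),"turn",(best/5).round(2))
E
python3 -c "
from h import *
plan([.5193,.349,.14],29.6)"
```

```text
t 0.55 tcp [0.1947 0.5939 0.2225] F [0.2 0.4 0.2] j6 -14.8
shift [ 0.1315 -0.3848  0.0825] turn [ 0.   -0.   -9.55]
```

```bash
python3 -m jog '[[[0.013,-0.038,0.008],[0,0,-1]],[[0.026,-0.077,0.016],[0,0,-2]],[[0.04,-0.115,0.025],[0,0,-3]],[[0.053,-0.154,0.033],[0,0,-4]],[[0.066,-0.192,0.041],[0,0,-5]],[[0.079,-0.231,0.05],[0,0,-6]],[[0.092,-0.269,0.058],[0,0,-7]],[[0.105,-0.308,0.066],[0,0,-8]],[[0.118,-0.346,0.074],[0,0,-9]],[[0.1315,-0.3848,0.0825],[0,0,-9.55]]]' 0.06; python3 - <<'E'
from h import *
s=r.sense(); im,d=r.capture("wrist"); cv2.imwrite("pics/w1.png",im)
P=cloud("wrist",np.ones(d.shape,bool),d,s)
Q=P[(np.hypot(P[:,0]-.519,P[:,1]-.349)<.09)]
print(rect(Q,.042,.056),rect(Q,.015,.03),np.percentile(Q[:,2],[2,50,98]).round(4))
plan([.5193,.349,.12],29.6)
E
```

```text
time_s: 1.38
tcp_pos: [0.5206, 0.348, 0.1401]
ee_rot: [[0.497, -0.867, 0.001], [-0.867, -0.497, 0.0], [-0.0, -0.001, -1.0]]
wrist_force: [0.9, 1.2, -0.3]
gripper_width: 0.691
((0.518, 0.3524), (69.4, 15.4), 29.9, 1668) ((0.518, 0.3521), (123.6, 94.3), 29.5, 13305) [-0.0015  0.2264  0.2498]
t 1.43 tcp [0.5245 0.343  0.1377] F [ 3.5  0.8 -0.2] j6 71.4
shift [-0.0078  0.0015  0.0177] turn [ 0.03 -0.03 -0.02]
```

View pics/w1.png

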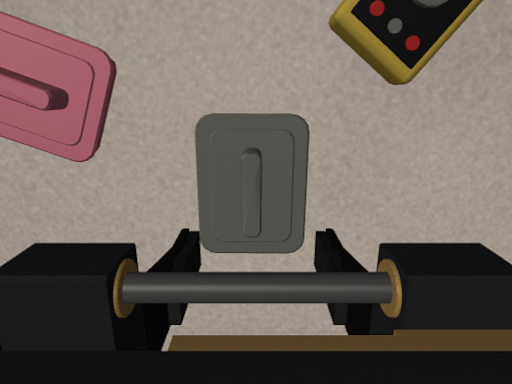

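```bash
python3 -c "
from h import *
r.capture('wrist'); plan([.5193,.349,.085],29.6)"
```

```text
t 1.48 tcp [0.5222 0.3448 0.1381] F [-0.6 -0.7  0.4] j6 71.0
shift [-0.0051  0.0003  0.0531] turn [ 0.03 -0.02 -0.07]
```

```bash
python3 -m jog '[[[0,0,0.01],[0,0,0]],[[0,0,0.02],[0,0,0]],[[0,0,0.03],[0,0,0]],[[0,0,0.04],[0,0,0]],[[0,0,0.05],[0,0,0]],[[0,0,0.055],[0,0,0]],[[0,0,0.055],[0,0,0]],[[0,0,0.055],[0,0,0]],[[0,0,0.055],[0,0,0]],[[0,0,0.055],[0,0,0]]]' 0.05; python3 - <<'E'
from h import *
s=r.sense(); im,d=r.capture("wrist"); cv2.imwrite("pics/w2.png",im)
P=cloud("wrist",np.ones(d.shape,bool),d,s)
Q=P[(np.hypot(P[:,0]-.519,P[:,1]-.349)<.075)]
print(rect(Q,.042,.056),rect(Q,.015,.03))
plan([.5193,.349,.028],29.6)
E
```

```text
time_s: 2.32
tcp_pos: [0.5195, 0.3496, 0.0858]
ee_rot: [[0.494, -0.869, 0.001], [-0.869, -0.494, 0.001], [-0.0, -0.001, -1.0]]
wrist_force: [-0.1, 0.3, -0.1]
gripper_width: 0.574
((0.5178, 0.3522), (69.7, 16.0), 29.6, 2576) ((0.5229, 0.3551), (111.8, 94.3), 29.7, 16412)
t 2.37 tcp [0.5195 0.3496 0.0858] F [ 0.3 -0.4  0.2] j6 70.9
shift [0.0004 0.0005 0.0578] turn [-0.02  0.    0.  ]
```

```bash
python3 -m jog '[[[0,0,0.012],[0,0,0]],[[-0.0005,0,0.024],[0,0,0]],[[-0.001,0,0.036],[0,0,0]],[[-0.0015,0,0.046],[0,0,0]],[[-0.0015,0,0.053],[0,0,0]],[[-0.0015,0,0.0565],[0,0,0]],[[-0.0015,0,0.0575],[0,0,0]],[[-0.0015,0,0.0575],[0,0,0]],[[-0.0015,0,0.0575],[0,0,0]],[[-0.0015,0,0.0575],[0,0,0]]]'; python3 -m jog '[[[0,0,0],[0,0,0]],[[0,0,0],[0,0,0]],[[0,0,0],[0,0,0]],[[0,0,0],[0,0,0]],[[0,0,0],[0,0,0]],[[0,0,0],[0,0,0]],[[0,0,0],[0,0,0]],[[0,0,0],[0,0,0]],[[0,0,-0.004],[0,0,0]],[[0,0,-0.01],[0,0,0]]]' 0.0
python3 - <<'E'
from h import *
plan([.4945,.1312,.15],-3.7)
E
```

```text
time_s: 3.2
tcp_pos: [0.5188, 0.3509, 0.0283]
ee_rot: [[0.494, -0.869, 0.001], [-0.869, -0.494, 0.001], [-0.0, -0.001, -1.0]]
wrist_force: [-0.6, 0.6, 0.3]
gripper_width: 0.576
time_s: 4.03
tcp_pos: [0.5179, 0.35, 0.0371]
ee_rot: [[0.494, -0.87, -0.002], [-0.87, -0.494, -0.001], [0.001, 0.002, -1.0]]
wrist_force: [-0.7, 0.5, -0.8]
gripper_width: 0.181
t 4.03 tcp [0.5179 0.35   0.0371] F [-0.7  0.5 -0.8] j6 70.7
shift [ 0.1788  0.1286 -0.1126] turn [ 0.02 -0.01  6.66]
```

```bash
python3 -m jog '[[[0,0,-0.03],[0,0,0]],[[0.005,0.003,-0.06],[0,0,0.3]],[[0.025,0.018,-0.09],[0,0,1]],[[0.052,0.037,-0.105],[0,0,2]],[[0.08,0.057,-0.112],[0,0,3]],[[0.108,0.077,-0.1126],[0,0,4]],[[0.136,0.098,-0.1126],[0,0,5]],[[0.158,0.113,-0.1126],[0,0,6]],[[0.172,0.124,-0.1126],[0,0,6.5]],[[0.1788,0.1286,-0.1126],[0,0,6.66]]]'; python3 - <<'E'
from h import *
for i in range(6): r.capture("wrist")
s=r.sense(); im,d=r.capture("wrist"); cv2.imwrite("pics/w3.png",im)
P=cloud("wrist",np.ones(d.shape,bool),d,s); T=(P-s["tcp_pos"])@s["ee_rot"]
m=(abs(T[:,2]+.02)<.01)&(abs(T[:,0])<.03)&(T[:,1]>-.05)
print("in tool, top of bar",T[m].min(0).round(4),T[m].max(0).round(4),np.median(T[m],0).round(4))
plan([.4945,.1312,.15],-3.7)
im,d=r.capture("top"); cv2.imwrite("pics/t3.png",im)
E
```

```text
time_s: 4.87
tcp_pos: [0.494, 0.1292, 0.1509]
ee_rot: [[-0.068, -0.998, -0.0], [-0.998, 0.068, 0.0], [-0.0, 0.0, -1.0]]
wrist_force: [-0.1, 1.1, -1.1]
gripper_width: 0.181
in tool, top of bar [-0.0186 -0.0353 -0.03  ] [ 0.0189  0.0349 -0.01  ] [-0.     -0.0101 -0.0216]
t 5.22 tcp [0.4952 0.1327 0.1501] F [ 0.4  1.4 -0.1] j6 53.2
shift [0.0015 0.0006 0.0001] turn [-0.    0.    0.02]
```

View pics/w3.png

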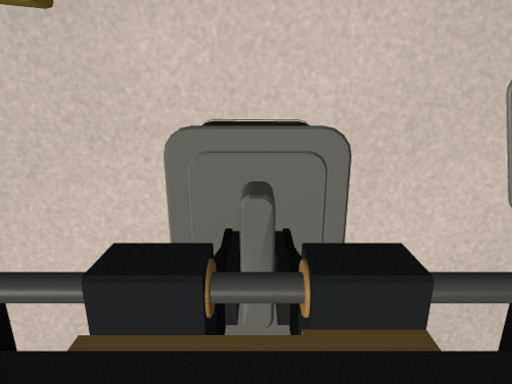

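View pics/t3.png

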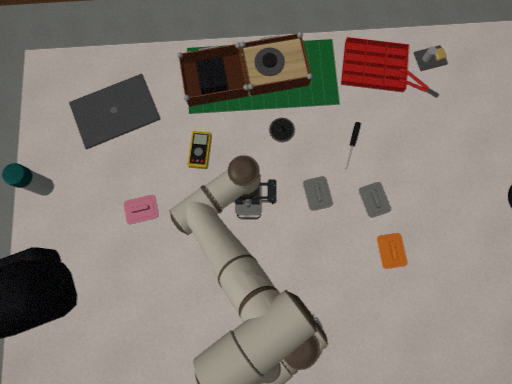

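```bash
python3 - <<'E'
from h import *
s=r.sense(); im,d=r.capture("wrist")
P=cloud("wrist",np.ones(d.shape,bool),d,s); T=(P-s["tcp_pos"])@s["ee_rot"]
m=(abs(T[:,2]+.022)<.004)&(abs(T[:,0])<.012)&(T[:,1]>-.045)&(T[:,1]<-.013)
print("bar top",T[m].min(0).round(4),T[m].max(0).round(4),np.median(T[m],0).round(4),m.sum())
m=(abs(T[:,2]-.003)<.006)&(abs(T[:,0])<.06)&(T[:,1]>-.07)&(T[:,1]<-.04)
for y in (-.055,-.05,-.045):
    k=m&(abs(T[:,1]-y)<.002); print("plate x edges at y",y,T[k][:,0].min().round(4),T[k][:,0].max().round(4))
print("plate far y",T[m&(abs(T[:,0])<.03)][:,1].min().round(4),"z",np.median(T[m][:,2]).round(4))
# tub rim part beyond
m=(P[:,2]>.045)&(P[:,2]<.085)&(T[:,1]<-.05)&(abs(T[:,0])<.07)
Q=T[m];print("tub seen",m.sum(),Q.min(0).round(4),Q.max(0).round(4))
k=m&(T[:,1]<-.055); v,u=np.unravel_index(np.nonzero(m)[0],d.shape); print(u.min(),u.max(),v.min(),v.max())
for vv in sorted(set(v)):
    w=v==vv; print(vv,u[w].min(),u[w].max(),Q[w].mean(0).round(4),Q[w][:,0].min().round(4),Q[w][:,0].max().round(4),"worldz",P[m][w][:,2].mean().round(4),P[m][w][:,0].max().round(4))
E
```

```text
bar top [-0.0079 -0.0354 -0.0236] [ 0.0082 -0.013  -0.0181] [ 0.0003 -0.0242 -0.0215] 1652
plate x edges at y -0.055 -0.0451 0.0455
plate x edges at y -0.05 -0.0465 0.0468
plate x edges at y -0.045 -0.0468 0.0471
plate far y -0.0621 z 0.004
tub seen 615 [-0.0418 -0.0587  0.0823] [ 0.0383 -0.055   0.0977]
0 511 118 124
118 461 511 [-0.0161 -0.0586  0.0896] -0.0351 0.0021 worldz 0.0604 0.5558
119 0 511 [-0.0026 -0.0582  0.0902] -0.0374 0.0322 worldz 0.0598 0.5552
120 0 511 [-0.0018 -0.0577  0.0867] -0.0378 0.0349 worldz 0.0633 0.5546
121 0 511 [-0.0019 -0.0571  0.0854] -0.0391 0.0356 worldz 0.0646 0.5542
122 0 511 [-0.0015 -0.0564  0.085 ] -0.04 0.0369 worldz 0.065 0.5535
123 0 511 [-0.0022 -0.0557  0.0848] -0.0418 0.0378 worldz 0.0652 0.5529
124 0 45 [ 0.0217 -0.0555  0.0849] 0.0056 0.0383 worldz 0.0652 0.5501
```

```bash
python3 - <<'E'
from h import *
plan([.4933,.1342,.09],-3.7)
E
```

```text
t 5.32 tcp [0.495  0.1325 0.15  ] F [-0.4 -0.6  0.2] j6 53.2
shift [-0.0016  0.0018  0.06  ] turn [ 0.   -0.    0.02]
```

```bash
python3 -m jog '[[[-0.001,0.001,0.01],[0,0,0]],[[-0.0016,0.0018,0.022],[0,0,0]],[[-0.0016,0.0018,0.034],[0,0,0]],[[-0.0016,0.0018,0.043],[0,0,0]],[[-0.0016,0.0018,0.049],[0,0,0]],[[-0.0016,0.0018,0.053],[0,0,0]],[[-0.0016,0.0018,0.056],[0,0,0]],[[-0.0016,0.0018,0.058],[0,0,0]],[[-0.0016,0.0018,0.06],[0,0,0]],[[-0.0016,0.0018,0.06],[0,0,0]]]'
```

```text
time_s: 6.15
tcp_pos: [0.4936, 0.1336, 0.0908]
ee_rot: [[-0.064, -0.998, 0.001], [-0.998, 0.064, 0.0], [-0.001, -0.001, -1.0]]
wrist_force: [-2.0, 1.2, 3.4]
gripper_width: 0.18
```

```bash
python3 -m jog '[[[0,0,0.001],[0,0,0]],[[0,0,0.002],[0,0,0]],[[0,0,0.003],[0,0,0]],[[0,0,0.004],[0,0,0]],[[0,0,0.005],[0,0,0]],[[0,0,0.006],[0,0,0]],[[0,0,0.006],[0,0,0]],[[0,0,0.006],[0,0,0]],[[0,0,0.006],[0,0,0]],[[0,0,0.006],[0,0,0]]]'
```

```text
time_s: 6.98
tcp_pos: [0.4936, 0.1339, 0.0888]
ee_rot: [[-0.063, -0.998, 0.003], [-0.998, 0.063, 0.001], [-0.001, -0.003, -1.0]]
wrist_force: [-12.1, 2.9, 28.1]
gripper_width: 0.183
```

```bash
python3 - <<'E'
from h import *
s=r.sense(); print(s["moment"].round(2),s["wrist_force"].round(1))
im,d=r.capture("scene"); c=cv2.resize(im[150:260,190:330],None,fx=5,fy=5,interpolation=cv2.INTER_CUBIC); cv2.imwrite("pics/s4.png",c)
E
```

```text
[ 0.47  3.52 -0.15] [-12.1   2.9  28.1]
```

View pics/s4.png

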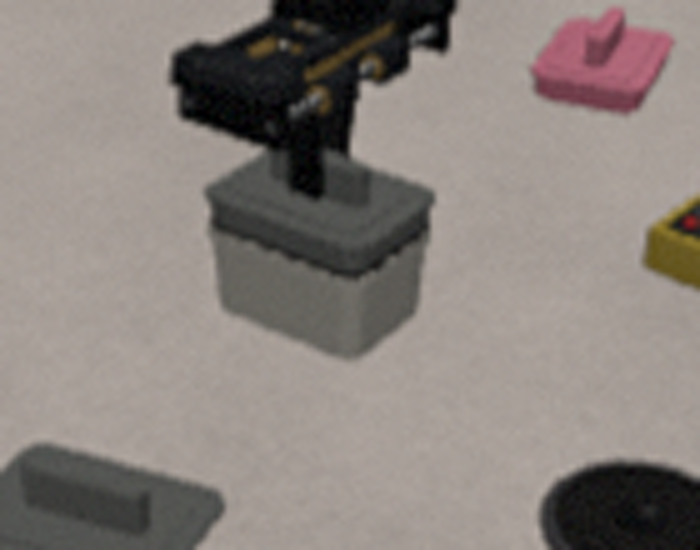

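```bash
python3 -m jog '[[[0,0.002,-0.002],[0,0,0]],[[0,0.004,-0.002],[0,0,0]],[[0.002,0.003,-0.002],[0,0,0]],[[0.003,0,-0.002],[0,0,0]],[[0.002,-0.002,-0.002],[0,0,0]],[[0,-0.003,-0.002],[0,0,0]],[[-0.002,-0.002,-0.002],[0,0,0]],[[-0.003,0,-0.002],[0,0,0]],[[-0.001,0,-0.002],[0,0,0]],[[0,0,-0.002],[0,0,0]]]'; python3 -c "
from h import *
plan([.5178,.3522,.03],29.6)"
```

```text
time_s: 7.87
tcp_pos: [0.4937, 0.134, 0.0888]
ee_rot: [[-0.064, -0.998, 0.003], [-0.998, 0.064, 0.002], [-0.002, -0.003, -1.0]]
wrist_force: [-8.9, 5.5, 15.4]
gripper_width: 0.179
t 7.87 tcp [0.4937 0.134  0.0888] F [-8.9  5.5 15.4] j6 53.0
shift [-0.2191 -0.0099  0.0593] turn [-0.04  0.02 -6.66]
```

```bash
python3 -m jog '[[[0,0,-0.02],[0,0,0]],[[0,0,-0.04],[0,0,0]],[[-0.025,-0.001,-0.045],[0,0,-1]],[[-0.06,-0.002,-0.045],[0,0,-2]],[[-0.1,-0.004,-0.045],[0,0,-3]],[[-0.14,-0.006,-0.045],[0,0,-4]],[[-0.175,-0.008,-0.035],[0,0,-5]],[[-0.2,-0.009,-0.02],[0,0,-6]],[[-0.214,-0.01,0],[0,0,-6.5]],[[-0.219,-0.01,0.015],[0,0,-6.66]]]'; python3 -c "
from h import *
r.capture('top');plan([.5178,.3522,.0285],29.6)"
```

```text
time_s: 8.7
tcp_pos: [0.5173, 0.3535, 0.0692]
ee_rot: [[0.497, -0.868, 0.0], [-0.868, -0.497, 0.0], [-0.0, -0.0, -1.0]]
wrist_force: [0.5, -1.5, -2.0]
gripper_width: 0.177
t 8.75 tcp [0.5155 0.3518 0.0659] F [ 0.2 -0.1 -3.9] j6 70.7
shift [ 0.0008 -0.0024  0.0373] turn [ 0.07 -0.01  0.03]
```

```bash
python3 -m jog '[[[0,0,0.01],[0,0,0]],[[0,0,0.02],[0,0,0]],[[0,0,0.028],[0,0,0]],[[0,0,0.034],[0,0,0]],[[0,0,0.038],[0,0,0]],[[0,0,0.041],[0,0,0]],[[0,0,0.0425],[0,0,0]],[[0,0,0.043],[0,0,0]],[[0,0,0.043],[0,0,0]],[[0,0,0.043],[0,0,0]]]'; python3 -m jog '[[[0,0,0],[0,0,0]],[[0,0,0],[0,0,0]],[[0,0,0],[0,0,0]],[[0,0,0],[0,0,0]],[[0,0,-0.005],[0,0,0]],[[0,0,-0.02],[0,0,0]],[[0,0,-0.04],[0,0,0]],[[0,0,-0.065],[0,0,0]],[[0,0,-0.09],[0,0,0]],[[0,0,-0.11],[0,0,0]]]' 0.05;python3 -c "
from h import *
plan([.5196,-.1306,.12],9.0)"
```

```text
time_s: 9.58
tcp_pos: [0.5175, 0.3514, 0.0286]
ee_rot: [[0.494, -0.869, 0.001], [-0.869, -0.494, 0.001], [-0.0, -0.001, -1.0]]
wrist_force: [-0.6, -0.6, -0.8]
gripper_width: 0.183
time_s: 10.42
tcp_pos: [0.5178, 0.3515, 0.1408]
ee_rot: [[0.494, -0.869, 0.002], [-0.869, -0.494, 0.001], [-0.0, -0.002, -1.0]]
wrist_force: [1.3, 0.4, 0.1]
gripper_width: 0.573
t 10.42 tcp [0.5178 0.3515 0.1408] F [1.3 0.4 0.1] j6 70.6
shift [0.42   0.2367 0.0201] turn [-0.03  0.01  4.12]
```

```bash
python3 -m jog '[[[0.02,0.011,0],[0,0,0.2]],[[0.055,0.031,0],[0,0,0.5]],[[0.09,0.051,0],[0,0,1]],[[0.126,0.071,0],[0,0,1.5]],[[0.162,0.091,0],[0,0,2]],[[0.198,0.112,0],[0,0,2.5]],[[0.234,0.132,0],[0,0,3]],[[0.27,0.152,0],[0,0,3.4]],[[0.306,0.172,0],[0,0,3.8]],[[0.342,0.193,0],[0,0,4.12]]]';python3 -m jog '[[[0.036,0.02,0],[0,0,0]],[[0.06,0.034,0.01],[0,0,0]],[[0.073,0.0412,0.02],[0,0,0]],[[0.078,0.044,0.035],[0,0,0]],[[0.078,0.044,0.048],[0,0,0]],[[0.078,0.044,0.055],[0,0,0]],[[0.078,0.044,0.055],[0,0,0]],[[0.078,0.044,0.055],[0,0,0]],[[0.078,0.044,0.055],[0,0,0]],[[0.078,0.044,0.055],[0,0,0]]]'; python3 - <<'E'
from h import *
s=r.sense(); im,d=r.capture("wrist"); cv2.imwrite("pics/w5.png",im)
P=cloud("wrist",np.ones(d.shape,bool),d,s)
Q=P[(np.hypot(P[:,0]-.52,P[:,1]+.131)<.075)]
print(rect(Q,.042,.056),rect(Q,.015,.03))
b=rect(Q,.042,.056)
plan([*b[0],.0285],b[2])
E
```

```text
time_s: 11.25
tcp_pos: [0.5183, -0.0434, 0.139]
ee_rot: [[0.155, -0.988, 0.001], [-0.988, -0.155, 0.0], [0.0, -0.001, -1.0]]
wrist_force: [1.3, 0.3, 0.7]
gripper_width: 0.577
time_s: 12.08
tcp_pos: [0.488, -0.1251, 0.0841]
ee_rot: [[0.157, -0.988, 0.002], [-0.988, -0.157, -0.0], [0.0, -0.002, -1.0]]
wrist_force: [1.2, -0.7, -0.1]
gripper_width: 0.577
((0.5194, -0.1316), (70.4, 16.1), 9.3, 2981) ((0.5193, -0.1317), (124.6, 94.4), 9.5, 21485)
t 12.13 tcp [ 0.4879 -0.1251  0.084 ] F [ 1.2 -0.8 -0.2] j6 94.9
shift [ 0.0113 -0.03    0.0556] turn [-0.02 -0.   -0.05]
```

View pics/w5.png

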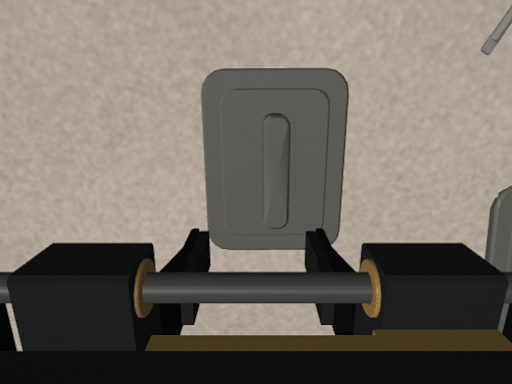

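```bash
python3 -m jog '[[[0.005,-0.012,0.003],[0,0,0]],[[0.01,-0.025,0.008],[0,0,0]],[[0.0113,-0.03,0.016],[0,0,0]],[[0.0113,-0.03,0.028],[0,0,0]],[[0.0113,-0.03,0.04],[0,0,0]],[[0.0113,-0.03,0.049],[0,0,0]],[[0.0113,-0.03,0.054],[0,0,0]],[[0.0113,-0.03,0.0556],[0,0,0]],[[0.0113,-0.03,0.0556],[0,0,0]],[[0.0113,-0.03,0.0556],[0,0,0]]]'; python3 -m jog '[[[0,0,0],[0,0,0]],[[0,0,0],[0,0,0]],[[0,0,0],[0,0,0]],[[0,0,0],[0,0,0]],[[0,0,0],[0,0,0]],[[0,0,0],[0,0,0]],[[0,0,0],[0,0,0]],[[0,0,-0.005],[0,0,0]],[[0,0,-0.02],[0,0,0]],[[0,0,-0.04],[0,0,0]]]' 0.0
python3 - <<'E'
from h import *
plan([.4933,.1342,.135],-3.7)
E
```

```text
time_s: 12.97
tcp_pos: [0.5189, -0.1319, 0.028]
ee_rot: [[0.157, -0.988, 0.001], [-0.988, -0.157, -0.0], [0.0, -0.001, -1.0]]
wrist_force: [0.7, -0.2, 0.7]
gripper_width: 0.575
time_s: 13.8
tcp_pos: [0.5169, -0.1319, 0.0666]
ee_rot: [[0.156, -0.988, -0.005], [-0.988, -0.156, 0.0], [-0.001, 0.005, -1.0]]
wrist_force: [0.0, 1.1, -0.2]
gripper_width: 0.18
t 13.8 tcp [ 0.5169 -0.1319  0.0666] F [ 0.   1.1 -0.2] j6 95.9
shift [-0.2666 -0.0179 -0.0683] turn [0.06 0.   2.53]
```

```bash
python3 -m jog '[[[0,0,-0.03],[0,0,0]],[[-0.01,-0.001,-0.055],[0,0,0]],[[-0.045,-0.003,-0.067],[0,0,0.4]],[[-0.085,-0.005,-0.067],[0,0,0.8]],[[-0.125,-0.008,-0.067],[0,0,1.2]],[[-0.165,-0.01,-0.067],[0,0,1.6]],[[-0.203,-0.0125,-0.067],[0,0,2]],[[-0.236,-0.0145,-0.067],[0,0,2.3]],[[-0.257,-0.0158,-0.067],[0,0,2.5]],[[-0.2667,-0.0165,-0.067],[0,0,2.53]]]'; python3 - <<'E'
from h import *
for i in range(6): r.capture("wrist")
s=r.sense(); im,d=r.capture("wrist")
P=cloud("wrist",np.ones(d.shape,bool),d,s); T=(P-s["tcp_pos"])@s["ee_rot"]
m=(abs(T[:,2]+.022)<.004)&(abs(T[:,0])<.012)&(T[:,1]>-.045)&(T[:,1]<-.013)
print("bar top",T[m].min(0).round(4),T[m].max(0).round(4),np.median(T[m],0).round(4))
m=(abs(T[:,2]-.003)<.006)&(abs(T[:,0])<.06)&(T[:,1]>-.07)&(T[:,1]<-.04)
print("plate far y",T[m&(abs(T[:,0])<.03)][:,1].min().round(4),"z",np.median(T[m][:,2]).round(4))
m=(P[:,2]>.045)&(P[:,2]<.085)&(T[:,1]<-.05)&(T[:,1]>-.08)&(abs(T[:,0])<.07)
Q=T[m];print("tub seen",m.sum(),Q.min(0).round(4),Q.max(0).round(4))
plan([.4935,.134,.085],-3.7)
E
```

```text
time_s: 14.63
tcp_pos: [0.4927, 0.1367, 0.1348]
ee_rot: [[-0.061, -0.998, 0.0], [-0.998, 0.061, 0.0], [-0.001, -0.0, -1.0]]
wrist_force: [-0.2, 0.3, -1.3]
gripper_width: 0.179
bar top [-0.0078 -0.0364 -0.0236] [ 0.0081 -0.013  -0.018 ] [-0.0001 -0.0248 -0.0214]
plate far y -0.0631 z 0.0041
tub seen 637 [-0.0402 -0.0609  0.0672] [ 0.0379 -0.0578  0.0825]
t 14.98 tcp [0.4931 0.1329 0.1345] F [-0.2  0.6 -1.5] j6 52.9
shift [-0.0012 -0.0004  0.0495] turn [ 0.01 -0.   -0.01]
```

```bash
python3 -m jog '[[[-0.001,0.0006,0.01],[0,0,0]],[[-0.0012,0.0006,0.02],[0,0,0]],[[-0.0012,0.0006,0.028],[0,0,0]],[[-0.0012,0.0006,0.034],[0,0,0]],[[-0.0012,0.0006,0.039],[0,0,0]],[[-0.0012,0.0006,0.043],[0,0,0]],[[-0.0012,0.0006,0.046],[0,0,0]],[[-0.0012,0.0006,0.049],[0,0,0]],[[-0.0012,0.0006,0.052],[0,0,0]],[[-0.0012,0.0006,0.053],[0,0,0]]]'; python3 -c "
from h import *
r.capture('wrist');plan([.4935,.134,.07],-3.7)"
```

```text
time_s: 15.82
tcp_pos: [0.4925, 0.1353, 0.0813]
ee_rot: [[-0.064, -0.998, -0.0], [-0.998, 0.064, -0.0], [0.0, 0.0, -1.0]]
wrist_force: [-0.4, -0.4, -2.0]
gripper_width: 0.177
t 15.87 tcp [0.4925 0.1353 0.0813] F [ 0.1 -0.4 -1.7] j6 52.8
shift [ 0.0012 -0.0011  0.0113] turn [ 0.   -0.    0.01]
```

```bash
python3 -m jog '[[[0,0,0.001],[0,0,0]],[[0,0,0.002],[0,0,0]],[[0,0,0.003],[0,0,0]],[[0,0,0.004],[0,0,0]],[[0,0,0.005],[0,0,0]],[[0,0,0.006],[0,0,0]],[[0,0,0.0065],[0,0,0]],[[0,0,0.0065],[0,0,0]],[[0,0,0.0065],[0,0,0]],[[0,0,0.0065],[0,0,0]]]'
```

```text
time_s: 16.7
tcp_pos: [0.4927, 0.1353, 0.0751]
ee_rot: [[-0.064, -0.998, 0.0], [-0.998, 0.064, -0.0], [-0.0, -0.0, -1.0]]
wrist_force: [-0.2, -0.4, -1.8]
gripper_width: 0.183
```

```bash
python3 -m jog '[[[0,0,0.001],[0,0,0]],[[0,0,0.002],[0,0,0]],[[0,0,0.003],[0,0,0]],[[0,0,0.004],[0,0,0]],[[0,0,0.005],[0,0,0]],[[0,0,0.006],[0,0,0]],[[0,0,0.007],[0,0,0]],[[0,0,0.007],[0,0,0]],[[0,0,0.007],[0,0,0]],[[0,0,0.007],[0,0,0]]]'
```

```text
time_s: 17.53
tcp_pos: [0.4928, 0.1354, 0.0696]
ee_rot: [[-0.063, -0.998, 0.001], [-0.998, 0.063, 0.0], [-0.0, -0.001, -1.0]]
wrist_force: [-4.1, -0.2, 11.5]
gripper_width: 0.179
```

```bash
python3 -m jog '[[[0,0,-0.001],[0,0,0]],[[0,0,-0.002],[0,0,0]],[[0,0,-0.003],[0,0,0]],[[0,0,-0.0035],[0,0,0]],[[0,0,-0.0035],[0,0,0]],[[0,0,-0.0035],[0,0,0]],[[0,0,-0.0035],[0,0,0]],[[0,0,-0.0035],[0,0,0]],[[0,0,-0.0035],[0,0,0]],[[0,0,-0.0035],[0,0,0]]]'
```

```text
time_s: 18.37
tcp_pos: [0.4928, 0.1354, 0.0716]
ee_rot: [[-0.064, -0.998, 0.0], [-0.998, 0.064, 0.0], [-0.0, -0.0, -1.0]]
wrist_force: [-0.1, 0.4, 4.3]
gripper_width: 0.178
```

L2 sinks onto the hard rim at about 13 N but springs up with no hold, so its lip is too small. L1 stopped 19 mm higher, so its lip is too large. I'll put L2 back and fetch L3.

```bash
python3 -m jog '[[[0,0,-0.015],[0,0,0]],[[0,0,-0.04],[0,0,0]],[[0.01,0.001,-0.06],[0,0,0]],[[0.04,0.002,-0.063],[0,0,-0.4]],[[0.08,-0.002,-0.063],[0,0,-0.8]],[[0.12,-0.006,-0.063],[0,0,-1.2]],[[0.16,-0.011,-0.063],[0,0,-1.6]],[[0.2,-0.02,-0.063],[0,0,-2]],[[0.232,-0.03,-0.05],[0,0,-2.3]],[[0.252,-0.036,-0.03],[0,0,-2.5]]]'; python3 -c "
from h import *
r.capture('wrist');plan([.5194,-.1316,.0285],9.3)"
```

```text
time_s: 19.2
tcp_pos: [0.514, -0.1214, 0.1022]
ee_rot: [[0.153, -0.988, 0.005], [-0.988, -0.153, -0.0], [0.001, -0.005, -1.0]]
wrist_force: [0.2, 0.2, -0.8]
gripper_width: 0.18
t 19.25 tcp [ 0.5109 -0.1228  0.0968] F [ 0.5 -1.7 -3.7] j6 94.5
shift [ 0.01   -0.0074  0.0683] turn [ 0.06  0.01 -0.14]
```

```bash
python3 -m jog '[[[0.006,-0.003,0.01],[0,0,0]],[[0.012,-0.0045,0.025],[0,0,0]],[[0.0125,-0.0045,0.04],[0,0,0]],[[0.0125,-0.0045,0.053],[0,0,0]],[[0.0125,-0.0045,0.062],[0,0,0]],[[0.0125,-0.0045,0.068],[0,0,0]],[[0.0125,-0.0045,0.0715],[0,0,0]],[[0.0125,-0.0045,0.0727],[0,0,0]],[[0.0125,-0.0045,0.0727],[0,0,0]],[[0.0125,-0.0045,0.0727],[0,0,0]]]'; python3 -m jog '[[[0,0,0],[0,0,0]],[[0,0,0],[0,0,0]],[[0,0,0],[0,0,0]],[[0,0,0],[0,0,0]],[[0,0,-0.005],[0,0,0]],[[0,0,-0.025],[0,0,0]],[[0,0,-0.05],[0,0,0]],[[0.01,0,-0.08],[0,0,0]],[[0.03,0,-0.1],[0,0,0]],[[0.06,0,-0.11],[0,0,0]]]' 0.05;python3 -c "
from h import *
plan([.4813,-.3438,.09],14.4)"
```

```text
time_s: 20.08
tcp_pos: [0.5194, -0.13, 0.0295]
ee_rot: [[0.154, -0.988, 0.001], [-0.988, -0.154, -0.0], [0.0, -0.001, -1.0]]
wrist_force: [-0.6, -0.4, -1.4]
gripper_width: 0.183
time_s: 20.92
tcp_pos: [0.5299, -0.1891, 0.1433]
ee_rot: [[0.157, -0.988, 0.006], [-0.988, -0.157, -0.001], [0.002, -0.006, -1.0]]
wrist_force: [-0.2, 0.1, 0.5]
gripper_width: 0.573
t 20.92 tcp [ 0.5299 -0.1891  0.1433] F [-0.2  0.1  0.5] j6 102.2
shift [0.145  0.0727 0.0531] turn [-0.07 -0.03 -1.07]
```

```bash
python3 -m jog '[[[0.03,0.015,0.01],[0,0,-0.2]],[[0.065,0.032,0.02],[0,0,-0.5]],[[0.1,0.05,0.03],[0,0,-0.8]],[[0.128,0.064,0.042],[0,0,-1]],[[0.141,0.071,0.05],[0,0,-1.07]],[[0.145,0.0727,0.0531],[0,0,-1.07]],[[0.145,0.0727,0.0531],[0,0,-1.07]],[[0.145,0.0727,0.0531],[0,0,-1.07]],[[0.145,0.0727,0.0531],[0,0,-1.07]],[[0.145,0.0727,0.0531],[0,0,-1.07]]]'; python3 - <<'E'
from h import *
s=r.sense(); im,d=r.capture("wrist"); cv2.imwrite("pics/w6.png",im)
P=cloud("wrist",np.ones(d.shape,bool),d,s)
Q=P[(np.hypot(P[:,0]-.481,P[:,1]+.344)<.075)]
b=rect(Q,.042,.056); print(b,rect(Q,.015,.03))
plan([*b[0],.0285],b[2])
E
```

```text
time_s: 21.75
tcp_pos: [0.4795, -0.343, 0.0867]
ee_rot: [[0.247, -0.969, 0.001], [-0.969, -0.247, -0.001], [0.001, -0.001, -1.0]]
wrist_force: [-0.1, 0.0, -1.0]
gripper_width: 0.575
((0.4816, -0.3463), (69.3, 15.9), 14.2, 2583) ((0.4862, -0.3451), (113.4, 94.3), 14.4, 16634)
t 21.8 tcp [ 0.4795 -0.343   0.0866] F [-0.4  0.8  0.7] j6 124.2
shift [ 0.0037 -0.0012  0.0581] turn [-0.01 -0.01  0.02]
```

View pics/w6.png

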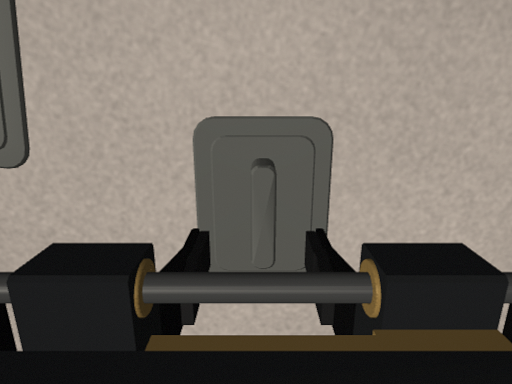

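```bash
python3 -m jog '[[[0.002,-0.0006,0.01],[0,0,0]],[[0.0037,-0.0012,0.022],[0,0,0]],[[0.0037,-0.0012,0.034],[0,0,0]],[[0.0037,-0.0012,0.045],[0,0,0]],[[0.0037,-0.0012,0.053],[0,0,0]],[[0.0037,-0.0012,0.057],[0,0,0]],[[0.0037,-0.0012,0.0585],[0,0,0]],[[0.0037,-0.0012,0.0585],[0,0,0]],[[0.0037,-0.0012,0.0585],[0,0,0]],[[0.0037,-0.0012,0.0585],[0,0,0]]]'; python3 -m jog '[[[0,0,0],[0,0,0]],[[0,0,0],[0,0,0]],[[0,0,0],[0,0,0]],[[0,0,0],[0,0,0]],[[0,0,0],[0,0,0]],[[0,0,0],[0,0,0]],[[0,0,0],[0,0,0]],[[0,0,-0.005],[0,0,0]],[[0,0,-0.025],[0,0,0]],[[0,0,-0.05],[0,0,0]]]' 0.0
python3 - <<'E'
from h import *
plan([.4935,.134,.135],-3.7)
E
```

```text
time_s: 22.63
tcp_pos: [0.4811, -0.3474, 0.0279]
ee_rot: [[0.245, -0.969, 0.001], [-0.969, -0.245, -0.001], [0.001, -0.001, -1.0]]
wrist_force: [0.8, 0.2, -0.1]
gripper_width: 0.572
time_s: 23.47
tcp_pos: [0.4789, -0.3464, 0.0759]
ee_rot: [[0.245, -0.97, -0.005], [-0.97, -0.245, 0.002], [-0.004, 0.004, -1.0]]
wrist_force: [0.1, 0.3, -0.5]
gripper_width: 0.185
t 23.47 tcp [ 0.4789 -0.3464  0.0759] F [ 0.1  0.3 -0.5] j6 124.4
shift [-0.4624 -0.1315 -0.0581] turn [0.06 0.03 3.57]
```

```bash
python3 -m jog '[[[0,0,-0.03],[0,0,0]],[[-0.015,-0.004,-0.057],[0,0,0.1]],[[-0.045,-0.013,-0.06],[0,0,0.4]],[[-0.08,-0.023,-0.06],[0,0,0.8]],[[-0.117,-0.033,-0.06],[0,0,1.2]],[[-0.155,-0.044,-0.06],[0,0,1.6]],[[-0.193,-0.055,-0.06],[0,0,2]],[[-0.231,-0.066,-0.06],[0,0,2.4]],[[-0.269,-0.077,-0.06],[0,0,2.8]],[[-0.307,-0.087,-0.06],[0,0,3.1]]]'; python3 - <<'E'
from h import *
plan([.4935,.134,.135],-3.7)
E
```

```text
time_s: 24.3
tcp_pos: [0.4893, -0.0263, 0.1377]
ee_rot: [[-0.024, -1.0, 0.0], [-1.0, 0.024, 0.0], [-0.0, -0.0, -1.0]]
wrist_force: [1.6, 0.2, -1.1]
gripper_width: 0.18
t 24.3 tcp [ 0.4893 -0.0263  0.1377] F [ 1.6  0.2 -1.1] j6 72.7
shift [-0.1604 -0.0003  0.0027] turn [-0.    0.    0.46]
```

```bash
python3 -m jog '[[[-0.035,0,0],[0,0,0.1]],[[-0.07,0,0],[0,0,0.2]],[[-0.1,0,0],[0,0,0.3]],[[-0.125,0,0.002],[0,0,0.4]],[[-0.143,0,0.003],[0,0,0.46]],[[-0.153,0,0.003],[0,0,0.46]],[[-0.158,0,0.003],[0,0,0.46]],[[-0.1585,0,0.003],[0,0,0.46]],[[-0.1585,0,0.003],[0,0,0.46]],[[-0.1585,0,0.003],[0,0,0.46]]]'; python3 - <<'E'
from h import *
for i in range(3): r.capture("wrist")
s=r.sense(); im,d=r.capture("wrist")
P=cloud("wrist",np.ones(d.shape,bool),d,s); T=(P-s["tcp_pos"])@s["ee_rot"]
m=(abs(T[:,2]+.022)<.004)&(abs(T[:,0])<.012)&(T[:,1]>-.045)&(T[:,1]<-.013)
print("bar top",T[m].min(0).round(4),T[m].max(0).round(4),np.median(T[m],0).round(4))
m=(abs(T[:,2]-.003)<.006)&(abs(T[:,0])<.06)&(T[:,1]>-.07)&(T[:,1]<-.04)
print("plate far y",T[m&(abs(T[:,0])<.03)][:,1].min().round(4),"z",np.median(T[m][:,2]).round(4))
m=(P[:,2]>.045)&(P[:,2]<.085)&(T[:,1]<-.05)&(T[:,1]>-.08)&(abs(T[:,0])<.07)
Q=T[m];print("tub seen",m.sum(),Q.min(0).round(4),Q.max(0).round(4))
plan([.4928,.1345,.085],-3.7)
E
```

```text
time_s: 25.13
tcp_pos: [0.4931, 0.1292, 0.1343]
ee_rot: [[-0.064, -0.998, -0.0], [-0.998, 0.064, -0.0], [0.0, 0.0, -1.0]]
wrist_force: [-0.2, 0.3, -2.4]
gripper_width: 0.181
bar top [-0.0078 -0.0359 -0.0238] [ 0.0082 -0.013  -0.018 ] [-0.0001 -0.0246 -0.0218]
plate far y -0.0627 z 0.0037
tub seen 641 [-0.0453 -0.0603  0.0663] [ 0.0347 -0.0564  0.081 ]
t 25.33 tcp [0.4933 0.1295 0.1344] F [ 0.6 -0.2 -1.1] j6 53.4
shift [-0.0049  0.0008  0.0494] turn [ 0.   -0.    0.01]
```

```bash
python3 -m jog '[[[-0.003,0.0005,0.01],[0,0,0]],[[-0.0051,0.0008,0.02],[0,0,0]],[[-0.0051,0.0008,0.028],[0,0,0]],[[-0.0051,0.0008,0.034],[0,0,0]],[[-0.0051,0.0008,0.039],[0,0,0]],[[-0.0051,0.0008,0.043],[0,0,0]],[[-0.0051,0.0008,0.046],[0,0,0]],[[-0.0051,0.0008,0.049],[0,0,0]],[[-0.0051,0.0008,0.052],[0,0,0]],[[-0.0051,0.0008,0.053],[0,0,0]]]'; python3 -c "
from h import *
r.capture('wrist');plan([.4928,.1345,.07],-3.7)"
```

```text
time_s: 26.17
tcp_pos: [0.4927, 0.1353, 0.081]
ee_rot: [[-0.063, -0.998, -0.0], [-0.998, 0.063, -0.0], [0.0, 0.0, -1.0]]
wrist_force: [-0.7, -0.4, -0.9]
gripper_width: 0.179
t 26.22 tcp [0.4927 0.1353 0.081 ] F [-0.2  1.1 -1.5] j6 52.8
shift [ 0.0008 -0.0002  0.011 ] turn [ 0.   -0.    0.02]
```

Past the catch height with no contact. Next I'll go down to the ridges.

```bash
python3 -m jog '[[[0,0,0.001],[0,0,0]],[[0,0,0.002],[0,0,0]],[[0,0,0.003],[0,0,0]],[[0,0,0.004],[0,0,0]],[[0,0,0.005],[0,0,0]],[[0,0,0.006],[0,0,0]],[[0,0,0.0065],[0,0,0]],[[0,0,0.0065],[0,0,0]],[[0,0,0.0065],[0,0,0]],[[0,0,0.0065],[0,0,0]]]';python3 -m jog '[[[0,0,0.001],[0,0,0]],[[0,0,0.002],[0,0,0]],[[0,0,0.003],[0,0,0]],[[0,0,0.004],[0,0,0]],[[0,0,0.005],[0,0,0]],[[0,0,0.006],[0,0,0]],[[0,0,0.007],[0,0,0]],[[0,0,0.007],[0,0,0]],[[0,0,0.007],[0,0,0]],[[0,0,0.007],[0,0,0]]]'
```

```text
time_s: 27.05
tcp_pos: [0.4931, 0.1355, 0.0753]
ee_rot: [[-0.063, -0.998, 0.001], [-0.998, 0.063, 0.0], [-0.0, -0.001, -1.0]]
wrist_force: [-1.1, -0.7, 4.5]
gripper_width: 0.182
time_s: 27.88
tcp_pos: [0.4936, 0.1356, 0.0693]
ee_rot: [[-0.062, -0.998, 0.002], [-0.998, 0.062, 0.0], [-0.0, -0.002, -1.0]]
wrist_force: [-2.2, -1.7, 10.6]
gripper_width: 0.181
```

```bash
python3 -m jog '[[[0,0,0.001],[0,0,0]],[[0,0,0.002],[0,0,0]],[[0,0,0.003],[0,0,0]],[[0,0,0.003],[0,0,0]],[[0,0,0.003],[0,0,0]],[[0,0,0.003],[0,0,0]],[[0,0,0.003],[0,0,0]],[[0,0,0.003],[0,0,0]],[[0,0,0.003],[0,0,0]],[[0,0,0.003],[0,0,0]]]';python3 -m jog '[[[0,0,-0.001],[0,0,0]],[[0,0,-0.003],[0,0,0]],[[0,0,-0.005],[0,0,0]],[[0,0,-0.006],[0,0,0]],[[0,0,-0.006],[0,0,0]],[[0,0,-0.006],[0,0,0]],[[0,0,-0.006],[0,0,0]],[[0,0,-0.006],[0,0,0]],[[0,0,-0.006],[0,0,0]],[[0,0,-0.006],[0,0,0]]]'
```

```text
time_s: 28.72
tcp_pos: [0.4936, 0.1355, 0.0692]
ee_rot: [[-0.061, -0.998, 0.003], [-0.998, 0.061, 0.0], [-0.0, -0.003, -1.0]]
wrist_force: [-10.4, -2.0, 30.1]
gripper_width: 0.178
time_s: 29.55
tcp_pos: [0.4934, 0.1355, 0.07]
ee_rot: [[-0.063, -0.998, 0.001], [-0.998, 0.063, 0.0], [-0.0, -0.001, -1.0]]
wrist_force: [5.5, -1.2, -6.4]
gripper_width: 0.178
```

Holding against a 6.4 N upward pull at home height, so it clicked. I'll unload, release and lift.

```bash
python3 -m jog '[[[0,0,0.001],[0,0,0]],[[0,0,0.002],[0,0,0]],[[0,0,0.0015],[0,0,0]],[[0,0,0.0015],[0,0,0]],[[0,0,0.0015],[0,0,0]],[[0,0,0.0015],[0,0,0]],[[0,0,0.0015],[0,0,0]],[[0,0,0.0015],[0,0,0]],[[0,0,0.0015],[0,0,0]],[[0,0,0.0015],[0,0,0]]]';python3 -m jog '[[[0,0,0],[0,0,0]],[[0,0,0],[0,0,0]],[[0,0,0],[0,0,0]],[[0,0,0],[0,0,0]],[[0,0,-0.004],[0,0,0]],[[0,0,-0.015],[0,0,0]],[[0,0,-0.03],[0,0,0]],[[0,0.01,-0.05],[0,0,0]],[[0,0.025,-0.065],[0,0,0]],[[0,0.04,-0.07],[0,0,0]]]' 0.05; python3 - <<'E'
from h import *
for i in range(5): r.capture("wrist")
s=r.sense(); im,d=r.capture("wrist"); cv2.imwrite("pics/w7.png",im)
P=cloud("wrist",np.ones(d.shape,bool),d,s)
Q=P[(np.hypot(P[:,0]-.4935,P[:,1]-.134)<.08)]
print("bar",rect(Q,.084,.1),"plate",rect(Q,.06,.075))
k=Q[(Q[:,2]>.06)&(Q[:,2]<.074)]
A=np.c_[k[:,0]-.4935,k[:,1]-.1345,np.ones(len(k))]; print("plate plane slopes,z",np.linalg.lstsq(A,k[:,2],rcond=None)[0].round(4))
print("bar top z",np.median(Q[Q[:,2]>.085][:,2]).round(4)); print(s["tcp_pos"].round(4),s["wrist_force"].round(1))
E
```

```text
time_s: 30.38
tcp_pos: [0.4934, 0.1356, 0.0698]
ee_rot: [[-0.062, -0.998, 0.001], [-0.998, 0.062, 0.0], [-0.0, -0.001, -1.0]]
wrist_force: [3.8, -3.0, 5.4]
gripper_width: 0.182
time_s: 31.22
tcp_pos: [0.4535, 0.1385, 0.1415]
ee_rot: [[-0.063, -0.998, 0.003], [-0.998, 0.063, 0.002], [-0.002, -0.003, -1.0]]
wrist_force: [0.0, 0.5, -0.6]
gripper_width: 0.576
bar ((0.4938, 0.1352), (69.7, 15.8), -4.1, 2741) plate ((0.494, 0.1352), (124.1, 94.2), -3.6, 20743)
plate plane slopes,z [-0.0015  0.0002  0.0666]
bar top z 0.2319
[0.453  0.138  0.1391] [ 0.2  0.3 -0.5]
```

View pics/w7.png

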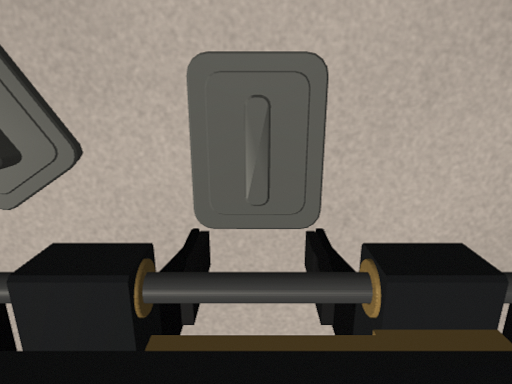

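Wrist view: the lid sits on the tub at (257,140), plate top at z 0.0666 (underside about 0.6 mm above the rim), tilt about 0.0015. I'll back off and check the other lids.

```bash
python3 -m jog '[[[0,0.01,-0.02],[0,0,0]],[[0,0.02,-0.05],[0,0,0]],[[0,0.03,-0.08],[0,0,0]],[[0,0.035,-0.11],[0,0,0]],[[0,0.035,-0.13],[0,0,0]],[[0,0.035,-0.14],[0,0,0]],[[0,0.035,-0.14],[0,0,0]],[[0,0.035,-0.14],[0,0,0]],[[0,0.035,-0.14],[0,0,0]],[[0,0.035,-0.14],[0,0,0]]]'; python3 - <<'E'
from h import *
ds={}
for n in ("top","scene"):
    im,d=r.capture(n); cv2.imwrite(f"pics/{n}9.png",im)
    P=cloud(n,np.ones(d.shape,bool),d)
    for k,c in (("L1",(.5178,.352)),("L2",(.5195,-.131)),("L3",(.4938,.1352))):
        Q=P[np.hypot(P[:,0]-c[0],P[:,1]-c[1])<.06]
        lo,hi=(.017,.035) if k!="L3" else (.058,.077)
        q=Q[(Q[:,2]>lo)&(Q[:,2]<hi)]
        if len(q)<50: print(n,k,"hidden",len(q)); continue
        A=np.c_[q[:,:2]-c,np.ones(len(q))]; print(n,k,len(q),"slopes,z",np.linalg.lstsq(A,q[:,2],rcond=None)[0].round(4),"bar",rect(Q,hi,hi+.03))
im,d=r.capture("top")
for q in ["driver_mid","tester_mid","screwdriver_grip"]:
    for o in r.cut_out(q,"top")[:1]:
        P=cloud("top",o["region"],d); print(q,np.round(o["uv"],0),np.median(P,0).round(3))
E
```

```text
time_s: 32.35
tcp_pos: [0.4175, 0.1397, 0.2777]
ee_rot: [[-0.063, -0.998, -0.003], [-0.998, 0.063, -0.002], [0.002, 0.003, -1.0]]
wrist_force: [-0.5, -0.3, 0.0]
gripper_width: 0.573
top L1 460 slopes,z [-0.0015 -0.0028  0.025 ] bar ((0.5198, 0.3492), (69.6, 15.4), 29.1, 80)
top L2 565 slopes,z [0.0028 0.0044 0.0252] bar ((0.5223, -0.1318), (68.7, 17.7), 8.2, 88)
top L3 hidden 15
scene L1 295 slopes,z [-0.0287  0.0496  0.027 ] bar ((0.5205, 0.3464), (68.1, 20.8), 31.6, 117)
scene L2 751 slopes,z [0.0035 0.0067 0.0259] bar ((0.523, -0.1304), (68.9, 17.6), 10.3, 207)
scene L3 426 slopes,z [-0.0041  0.0512  0.069 ] bar ((0.4965, 0.1338), (67.0, 18.5), -4.3, 136)
driver_mid [282. 132.] [ 0.777 -0.014  0.053]
tester_mid [200. 148.] [0.723 0.312 0.036]
screwdriver_grip [354. 135.] [ 0.747 -0.303  0.022]
```

View pics/scene9.png

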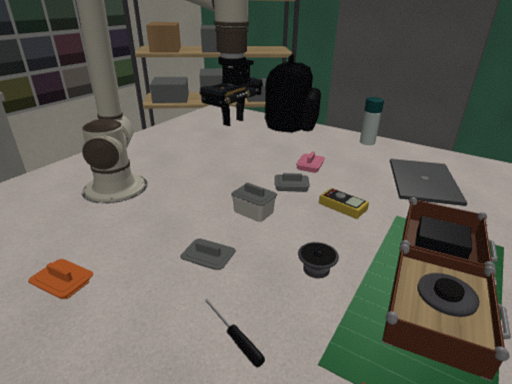

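View pics/top9.png

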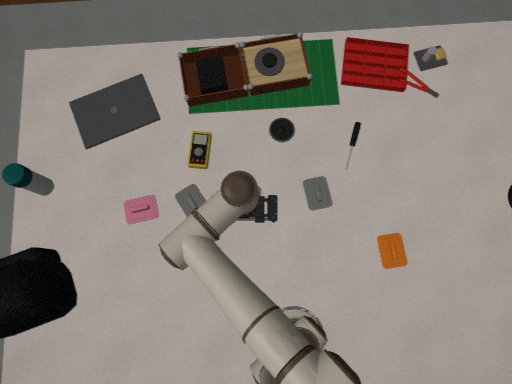

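Scene view: the lid sits flush on the tub at (254,200), and the other two lids lie flat at (292,182) and (208,252). The bystanders are where they were. Handing in.

```bash
python3 -c "
from station import r
print(r.finish_job())"
```

```text
the job is handed in; nothing more can be done
None
```

The tub is closed with the right lid, and I handed the job in at about 32.5 s of the 72 s allowed. No verdict is reported.

**Finding the lid:**
- **First lid (y ≈ +0.35):** it stopped about 19 mm too high even at 28 N, so its lip is too large. I put it back.
- **Second lid (y ≈ -0.13):** it reached the rim under 12 N but sprang up again with no hold, so its lip is too small. I put it back.
- **Third lid (y ≈ -0.35):** it met the ridges and went home. At 30 N it sank no further, and it held against an upward pull of 6.4 N. I did not test the full 8 N.

**Last checks:**
- **Snapped lid:** from the wrist camera, the plate's underside is about 0.6 mm above the rim. It is level within 0.002 rad, and its position and angle match the tub's as measured earlier to within about 1 mm and 0.5 degrees.
- **Other two lids:** from the top camera they lie flat, bar up, with tilt at or below 0.005 rad and plate top at 25 mm, as at the start.
- **Bystanders:** the loudspeaker, tester and screwdriver read within about 7 mm of their first readings. The largest difference is on the screwdriver and looks like measurement scatter, since the arm never went near it.

**Checks that disagreed:**
- The scene camera gave larger slopes for the tub lid (0.05) and the first lid (0.06). I put that down to the lips' side walls being included, and relied on the wrist and top readings.
- The top camera could not see the tub lid at the end because the arm hid it.

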